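# Make up the commuting and picnic kits on the hall console

## Robot

A 6-joint arm with a two-finger parallel gripper is mounted at the origin on the work surface. World frame = base frame: x ahead of the robot, y to its left, z up, the work surface at z = 0. Lengths are in m, angles in degrees, forces in N, time in s.
With the tool pointing down it reaches from about 0.375 to 0.9 m from the base axis. Payload 3.1 kg.
Tool frame: the origin (TCP) lies on the centre line of the jaws, within the pads' length; the fingertips stand 22 mm ahead of it and the grasp point (between the pads) lies 3 mm ahead of it; z points along the fingers, y is the line along which they close (so a half turn about z gives the same grasp; the last joint's range is limited). The gripper opens to 87 mm and grips with 3 to 60 N. Pads are 19 mm wide; open, the fingers measure 117 mm over their backs; the gripper's body (75 mm by 190 mm) begins 51 mm behind the grasp point.
Start: joints at [-85.113, 30.224, 82.088, -0, 67.689, -10.227], TCP at [0.163, -0.603, 0.245] pointing down, gripper open.
Joint ranges: [-176.69, 176.69], [-43.24, 126.21], [12.49, 139.97], [-82, 262], [0, 151.66], [-163.58, 163.58]. Speed limits (degrees/s): [159.86, 159.86, 180, 180, 180, 180].

## Interface

Orientations are given as a 3x3 rotation matrix whose columns are the frame's x, y, z axes.
In Python, from rig import * gives the robot as it stands.
- The arm moves only by the shell command python3 -m jog 'ROWS'. ROWS is text: rows parted by semicolons, each of 7 numbers parted by spaces: the shift along the tool's x, y, z in mm, then the turn, a rotation vector about the tool's x, y, z in rad, then the finger opening in mm, from 0 to 87. In form: tx ty tz ax ay az fingers; .... A call has 1 to 12 rows; each row shifts and turns the commanded pose from where the row before left it, along the tool's axes as they then stand; what a row does not reach is not made up. A row lasts 1/8 s, in which the tool goes at most 62.5 mm and 10.7 degrees, less where a joint would pass 70% of its speed; a pose out of reach is approached as far as the arm can. A call with a gripper value outside its range is refused whole. The fingers move at their own pace and stop on an object; the grip force is fixed at half the most. Time passes only in rows, so rows that do not move let the fingers close. It gives the time, the measured TCP pose, the force, the opening and the grip force at its end, in the units of the state.
- read_state(): the state, without advancing time (a new reading comes with each control period).
- capture(name): name is "scene" or "top"; returns a dict with "color" (480x640x3 uint8, red, green, blue), "camera_matrix" (3x3 intrinsics, pixels), "R" (3x3) and "t" (3): a world point X has camera coordinates R X + t. Camera axes: x right, y down, z forward; pixel columns grow to the right and rows downward; lengths in m; the calibration is good to about 2 mm. A picture is of the moment at which its call begins. There is no depth.
- hand_in(): hands the job in; it is judged then, once.
Trained networks look in the newest picture that a camera, given by its name, has taken for a name from the list of things; names that differ only in an ending like _2 or _b are one class to them, and where a whole thing is asked for, a point or a joint stands for the part that bears it (a point fixed in the world has none). Each returns a list of dicts, best first, with "conf" (0 to 1); they miss things now and then, are a little off and sometimes report something else, mostly with a low value. They report only what shows in the picture. A call takes as long as a camera call. They do not tell look-alikes from the thing itself.
- find_in(camera, target): "at" ([x, y, z] in m, in world coordinates, good to about 4 mm: the middle of the surface that is visible of it).
- trace(camera, target): "pixels" (480x640 bool, what is visible of it).
- place_of(camera, target): "at" ([x, y, z] in m, in world coordinates, good to about 4 mm: a listed point, or the origin of a listed thing).
The state is a dict: "time_s": time; "joint_positions": joint angles; "qvel": joint speeds; "tau": joint torques, N m; "position": TCP position; "tcp_rot": TCP orientation; "force": force on the tool from outside, world axes, zero at the start; "moment": the same for the moment, N m; "opening": opening from 0.0 (shut) to 1.0 (fully open); "grasp_force": force on a finger pad.
Only numpy, scipy, OpenCV 4.12 (cv2) and the standard library are available. Lean on these libraries where they do the work, as an engineer would, in place of code of your own. Each camera call takes 0.05 s, during which the arm holds its last target. There are 200 camera calls.

## Task

Make up two kits from the things lying on the console. For the commuting kit, put the mint tin (the larger round tin) in the middle compartment of the three-compartment tray and the key fob and the padlock in its two outer compartments, one in each, either way round; for the picnic kit, put the bottle opener in the wide compartment of the two-compartment tray and the lip-balm tin (the smaller round tin) in its narrow one. Everything must lie flat on the compartment floors, right way up and not on a ridge, and the glass paperweight stays where it is.

Things in the scene. Friction and masses are not known exactly. Their poses are not given: they have to be found in the camera images.
- commute_tray: Fixed wooden tray, origin at the centre of its underside; floor top at z = 5 mm, rims and ridges 4 mm thick with tops at z = 10 mm. Three compartments in a row along its y; outside 123 (x) by 228 mm (y). Each is 115 mm long in x; the middle one 76 mm wide, centred at y = 0; the outer ones 68 mm wide, centred at y = +76 and -76 mm.
- picnic_tray: Fixed wooden tray, origin at the centre of its underside; floor top at z = 5 mm, rims and ridges 4 mm thick with tops at z = 10 mm. Two compartments side by side along its y; outside 148 (x) by 154 mm (y). Both are 140 mm long in x; the wide one is 84 mm wide, centred at y = -31 mm; the narrow one is 58 mm wide, centred at y = +44 mm.
- key_fob: Black plastic key fob lying flat, buttons up: body 58 mm along x, 36 mm along y, 14 mm high, with a thin steel ring that sticks out at the +x end to x = +48 mm (3 mm thick wire, near the underside). Origin: centre of the underside of the plastic body. About 45 g. Grip the body across y.
- padlock: Brass padlock lying flat: body 44 mm along x, 40 mm along y, 18 mm high, with a steel shackle sticking out at the +x end to x = +50 mm (30 mm wide, z from 1.5 to 8.5 mm). Origin: centre of the underside of the brass body. About 150 g. Grip the body across y.
- bottle_opener: Flat steel bottle opener, 8 mm thick: handle 20 mm wide from x = -50 to +25 mm, then a square head with a hole, 36 mm wide, to x = +61 mm. Origin: on the underside, in the handle and near the balance point. About 90 g. Grip the handle across y at the origin.
- mint_tin: The larger of two closed round bare-metal tins: diameter 54 mm, height 20 mm. Origin: centre of the underside, z up. About 70 g.
- balm_tin: The smaller of two closed round bare-metal tins: diameter 38 mm, height 16 mm. Origin: centre of the underside, z up. About 30 g.
- paperweight: Round green-tinted glass paperweight, diameter 66 mm, domed, 39 mm high, loose, standing among the things. Origin: centre of the underside. Not to be moved.
Things that resemble listed ones, but are neither listed nor needed, are in the scene too. Several things have the shape of the bottle_opener; the one meant has the colours described above.

How it is judged:
By the outcome, as a careful person would: the job done as asked, in the order asked, and still so for the second after the job is handed in, with the robot touching nothing.
It also fails if it takes over 102 s, if anything falls off the work surface, if the arm or the gripper's body presses on something with over 40 N, if the wrist force passes 120 N, or if a joint passes its speed limit or range.

## Working session

There is one attempt and no reset: what is moved stays moved. The work goes in short steps, Python scripts to look and compute and a shell command to move; the robot and the scene stay as the last step left them, time stands still between calls to the robot, and variables do not carry over. Pictures are saved under pics/ and viewed, at most 14 in all, crops included, and the job is handed in when it is done.

```bash
mkdir -p pics; ls; python3 - <<'E'
from rig import *
import cv2,numpy as np
for c in("scene","top"):
    d=capture(c); cv2.imwrite(f"pics/{c}0.png",d["color"][:,:,::-1])
    print(c,d["camera_matrix"].round(1).tolist(),d["R"].round(3).tolist(),d["t"].round(3).tolist())
    for n in "commute_tray picnic_tray key_fob padlock bottle_opener mint_tin balm_tin paperweight".split():
        for r in place_of(c,n): print(c,n,np.round(r["at"],3),round(r["conf"],2))
s=read_state();print(s["time_s"],s["tcp_rot"])
E
```

```text
pics
scene [[562.5, 0.0, 315.1], [0.0, 562.5, 232.2], [0.0, 0.0, 1.0]] [[-0.625, 0.78, -0.02], [0.573, 0.442, -0.69], [-0.529, -0.443, -0.723]] [0.32, -0.27, 1.352]
scene commute_tray [ 0.503 -0.303  0.006] 0.98
scene picnic_tray [0.51  0.334 0.006] 0.9
scene key_fob [0.443 0.084 0.004] 0.8
scene padlock [ 0.576 -0.086 -0.002] 0.85
scene padlock [ 0.502 -0.303  0.004] 0.55
scene bottle_opener [ 0.303  0.159 -0.004] 0.94
scene bottle_opener [0.566 0.082 0.002] 0.89
scene bottle_opener [ 0.691  0.322 -0.003] 0.71
scene bottle_opener [ 0.438 -0.095 -0.005] 0.54
scene mint_tin [ 0.697 -0.089 -0.001] 0.96
scene balm_tin [0.693 0.091 0.004] 0.6
scene paperweight [ 0.437 -0.094 -0.005] 0.61
top [[620.1, 0.0, 321.4], [0.0, 620.1, 238.2], [0.0, 0.0, 1.0]] [[0.024, -1.0, 0.001], [-0.998, -0.024, -0.059], [0.059, 0.001, -0.998]] [-0.022, 0.5, 1.257]
top commute_tray [ 0.5   -0.302 -0.001] 0.7
top picnic_tray [ 0.511  0.331 -0.001] 0.91
top picnic_tray [ 0.572 -0.082  0.   ] 0.69
top key_fob [0.445 0.09  0.001] 0.93
top padlock [ 0.57  -0.083  0.001] 0.63
top bottle_opener [0.563 0.085 0.004] 0.75
top bottle_opener [ 0.301  0.162 -0.001] 0.73
top bottle_opener [0.689 0.33  0.003] 0.68
top mint_tin [ 0.694 -0.098 -0.001] 0.63
top balm_tin [0.697 0.094 0.002] 0.56
top paperweight [ 0.434 -0.092 -0.002] 0.57
0.9 [[ 9.65418296e-01  2.60705798e-01  5.55173719e-06]
 [ 2.60705798e-01 -9.65418296e-01 -3.14925492e-05]
 [-2.85054152e-06  3.18508533e-05 -9.99999999e-01]]
```

View pics/top0.png

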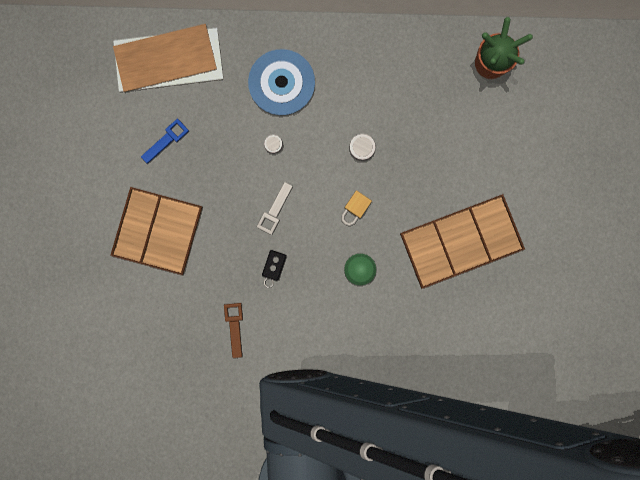

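View pics/scene0.png

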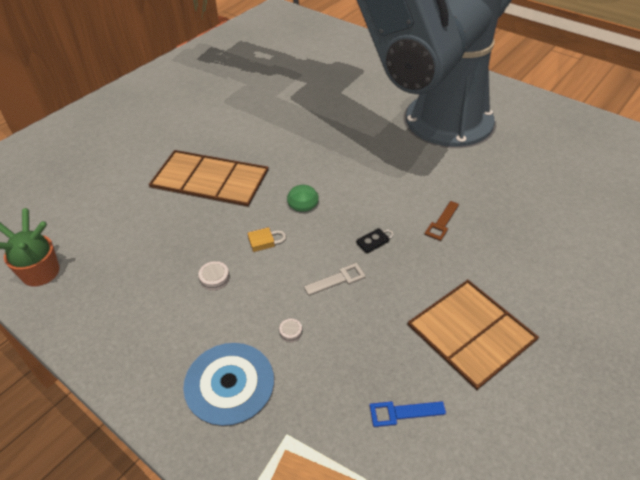

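Top picture: three pieces have the opener's shape, at blue (165,140), bare steel (275,208) and brown (234,330). Only the steel one fits the description. The mint tin is at (362,147), the balm tin at (273,144), the fob at (274,265) and the padlock at (357,206). The trays are at (157,231) for picnic and (462,241) for commuting. Next I'll measure orientations and confirm the opener in a crop.

```bash
cat > h.py <<'E'
from rig import *
import cv2,numpy as np
def world(d,uv,z):
    uv=np.atleast_2d(uv).astype(float); K,R,t=d["camera_matrix"],d["R"],d["t"]
    r=np.c_[uv,np.ones(len(uv))]@np.linalg.inv(K).T@R; c=-R.T@t
    return (c+r*((z-c[2])/r[:,2])[:,None])[:,:2]
def pts(d,m,z):
    cs,_=cv2.findContours(m.astype(np.uint8),cv2.RETR_EXTERNAL,cv2.CHAIN_APPROX_NONE)
    return world(d,max(cs,key=cv2.contourArea)[:,0],z)
def rect(p):
    c,s,a=cv2.minAreaRect((p*1000).astype(np.float32)); return np.round(c,1),np.round(s,1),round(a,1)
E
python3 - <<'E'
from h import *
for cam in("top","scene"):
    d=capture(cam)
    for n,z in dict(commute_tray=.010,picnic_tray=.010,key_fob=.012,padlock=.015,bottle_opener=.007,mint_tin=.018,balm_tin=.014,paperweight=0.01).items():
        for r in trace(cam,n):
            m=r["pixels"]
            if m.sum()<20: continue
            p=pts(d,m,z); hc=d["color"][m].mean(0).round()
            print(cam,n,round(r["conf"],2),hc,rect(p),"mean",(world(d,np.argwhere(m)[:,::-1],z).mean(0)*1000).round(1))
            hsv=cv2.cvtColor(d["color"],cv2.COLOR_RGB2HSV)
            if n=="key_fob":
                b=m&(hsv[...,2]<70); b=cv2.morphologyEx(b.astype(np.uint8),cv2.MORPH_CLOSE,np.ones((5,5)));print("  body",rect(pts(d,b,z)))
            if n=="padlock":
                b=m&(hsv[...,1]>110);print("  body",rect(pts(d,b,z)))
    if cam=="top": cv2.imwrite("pics/crop.png",cv2.resize(d["color"][120:300,200:400,::-1],None,fx=3.3,fy=3.3,interpolation=cv2.INTER_CUBIC))
E
```

```text
top commute_tray 0.92 [166. 125.  88.] (array([ 501.4, -300.2]), array([126. , 232.7]), 22.3) mean [ 501.3 -299.9]
top picnic_tray 0.7 [166. 125.  88.] (array([508. , 330.5]), array([158.4, 151. ]), 75.8) mean [507.8 330.9]
top key_fob 0.66 [46. 45. 44.] (array([441.2,  87.5]), array([37. , 62.7]), 73.0) mean [442.   86.8]
  body (array([442.6,  86.4]), array([35.7, 57. ]), 73.1)
top padlock 0.68 [183. 151.  99.] (array([561.3, -75.8]), array([40.1, 73.6]), 59.3) mean [564.8 -77.8]
  body (array([572.5, -82.5]), array([39.4, 43.6]), 57.5)
top bottle_opener 0.82 [109.  71.  48.] (array([307.8, 162.8]), array([110.5,  36.3]), 7.5) mean [310.5 163.4]
top bottle_opener 0.8 [178. 171. 161.] (array([562.4,  85.9]), array([ 37.1, 113.2]), 65.1) mean [558.9  86.9]
top bottle_opener 0.7 [ 52.  81. 143.] (array([691.5, 322.4]), array([ 38.8, 109. ]), 47.1) mean [695.8 320.6]
top mint_tin 0.77 [190. 183. 174.] (array([690.1, -88.7]), array([52.7, 54.5]), 46.5) mean [690.2 -88.8]
top balm_tin 0.5 [188. 181. 172.] (array([693.3,  95. ]), array([37.7, 37.3]), 1.4) mean [693.  95.]
top paperweight 
[... 718 characters left out ...]
13.6,  34.6]), 6.9) mean [315.9 164.9]
scene bottle_opener 0.81 [ 59.  94. 163.] (array([694.9, 323.9]), array([ 38.3, 112.6]), 43.7) mean [697.8 320.9]
scene bottle_opener 0.59 [177. 164. 150.] (array([564.8,  89.1]), array([ 41.7, 113.1]), 69.8) mean [560.4  87.6]
scene mint_tin 0.92 [185. 170. 157.] (array([694.3, -86. ]), array([67.1, 52.9]), 53.3) mean [694.6 -85.6]
scene balm_tin 0.94 [187. 171. 158.] (array([696. ,  97.1]), array([45.6, 36.4]), 41.2) mean [696.   96.5]
scene paperweight 0.89 [ 76. 120.  76.] (array([434.4, -95.1]), array([81.4, 64.4]), 37.4) mean [433.5 -95.3]
scene paperweight 0.44 [185. 169. 156.] (array([694.7,  94.5]), array([45.6, 38.5]), 39.6) mean [694.7  94.1]
```

View pics/crop.png

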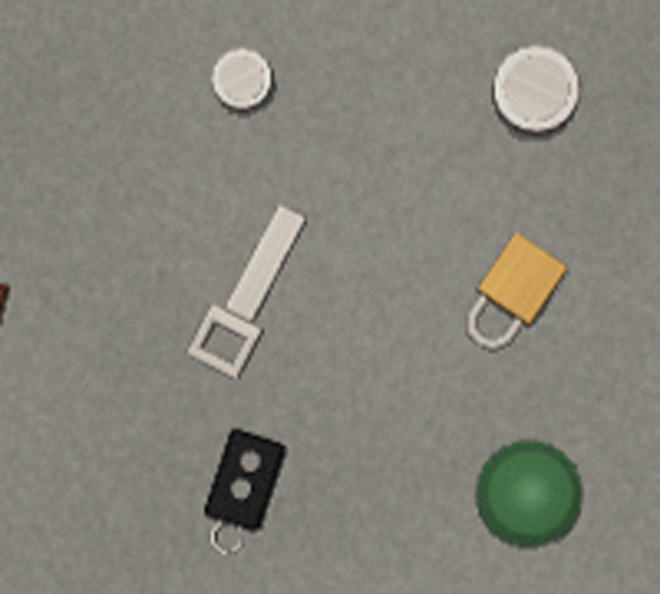

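The crop confirms the bare steel opener (full frame (275,208)), with its head toward the robot; the blue and brown ones are look-alikes. I'm moving to the mint tin now.

```bash
cat >> h.py <<'E'
def to(x,y,z,ya=None):
    s=read_state();R=np.array(s["tcp_rot"]);p=np.array(s["position"])*1000
    print("t",round(s["time_s"],2),"tcp",p.round(1),"yang",round(np.degrees(np.arctan2(R[1,1],R[0,1])),1),"tilt",R[2].round(3))
    print("shift",(R.T@(np.array([x,y,z])-p)).round(1),"az",None if ya is None else round(-np.radians((ya-np.degrees(np.arctan2(R[1,1],R[0,1]))+180)%360-180),3) if False else (None if ya is None else round(-np.radians((ya-np.degrees(np.arctan2(R[1,1],R[0,1]))+180)%360-180),3)))
E
sed -i 's/"az",None if ya is None else .* if False else (\(.*\)))$/"az",\1)/' h.py; tail -2 h.py
python3 -m jog '30 -16 0 0 0 0 87;50 -28 0 0 0 0 87;50 -28 0 0 0 0 87;50 -28 0 0 0 0 87;50 -28 0 0 0 0 87;50 -28 0 0 0 0 87;50 -28 0 0 0 0 87;50 -28 0 0 0 0 87;50 -28 0 0 0 0 87;50 -28 0 0 0 0 87;50 -28 0 0 0 0 87;50 -28 20 0 0 0 87'
python3 -c "from h import *; to(690,-88.5,29,-75)"
```

```text
print("t",round(s["time_s"],2),"tcp",p.round(1),"yang",round(np.degrees(np.arctan2(R[1,1],R[0,1])),1),"tilt",R[2].round(3))
    print("shift",(R.T@(np.array([x,y,z])-p)).round(1),"az",None if ya is None else round(-np.radians((ya-np.degrees(np.arctan2(R[1,1],R[0,1]))+180)%360-180),3))
time_s: 3.3
position: [0.6411, -0.1384, 0.2263]
tcp_rot: [[0.965, 0.261, 0.005], [0.261, -0.965, -0.002], [0.004, 0.003, -1.0]]
force: [0.1, -0.1, -0.6]
opening: 0.998
grasp_force: 0.0
t 3.3 tcp [ 641.1 -138.4  226.3] yang -74.9 tilt [ 0.004  0.003 -1.   ]
shift [ 59.4 -36.1 197.4] az 0.002
```

```bash
python3 -m jog '30 -18 20 0 0 0 87;30 -18 40 0 0 0 87;0 0 40 0 0 0 87;0 0 30 0 0 0 87;0 0 0 0 0 0 87'
python3 -c "from h import *; to(690,-88.5,29,-75)"
```

```text
time_s: 3.92
position: [0.6848, -0.0881, 0.0914]
tcp_rot: [[0.965, 0.261, -0.007], [0.261, -0.965, 0.002], [-0.006, -0.004, -1.0]]
force: [-0.2, 0.1, 0.7]
opening: 0.998
grasp_force: 0.0
t 3.92 tcp [684.8 -88.1  91.4] yang -74.9 tilt [-0.006 -0.004 -1.   ]
shift [ 5.3  1.9 62.4] az 0.002
```

```bash
python3 -m jog '3 0 20 0 0 0 87;0 0 20 0 0 0 87;0 0 18 0 0 0 87;0 0 8 0 0 0 87;0 0 0 0 0 0 87'
python3 -c "from h import *; to(690,-88.5,29,-75)"
```

```text
time_s: 4.55
position: [0.6893, -0.0881, 0.0276]
tcp_rot: [[0.965, 0.261, -0.002], [0.261, -0.965, 0.0], [-0.001, -0.001, -1.0]]
force: [-0.2, 0.4, -0.2]
opening: 0.999
grasp_force: 0.0
t 4.55 tcp [689.3 -88.1  27.6] yang -74.9 tilt [-0.001 -0.001 -1.   ]
shift [ 0.5  0.6 -1.4] az 0.002
```

```bash
python3 -m jog '0 0 0 0 0 0 45;0 0 0 0 0 0 45;0 0 0 0 0 0 45;0 0 0 0 0 0 45;0 0 0 0 0 0 45;0 0 -25 0 0 0 45;0 0 -40 0 0 0 45;0 0 -30 0 0 0 45'
python3 -c "from h import *; to(501.5,-300,37,-75)"
```

```text
time_s: 5.55
position: [0.69, -0.0881, 0.1248]
tcp_rot: [[0.965, 0.261, 0.001], [0.261, -0.965, 0.0], [0.001, 0.0, -1.0]]
force: [0.5, 0.8, -1.0]
opening: 0.614
grasp_force: 30.0
t 5.55 tcp [690.  -88.1 124.8] yang -74.9 tilt [ 0.001  0.    -1.   ]
shift [-237.3  155.4   87.7] az 0.002
```

```bash
python3 -m jog '-30 20 0 0 0 0 45;-45 29 0 0 0 0 45;-45 29 0 0 0 0 45;-45 29 0 0 0 0 45;-45 29 0 0 0 0 45;-27 19 0 0 0 0 45;0 0 30 0 0 0 45;0 0 30 0 0 0 45;0 0 0 0 0 0 45;0 0 0 0 0 0 45'
python3 -c "from h import *; to(501.5,-300,34,-75)"
```

```text
time_s: 6.8
position: [0.502, -0.2998, 0.0642]
tcp_rot: [[0.965, 0.261, 0.001], [0.261, -0.965, -0.001], [0.001, 0.001, -1.0]]
force: [0.2, 0.0, -0.3]
opening: 0.612
grasp_force: 30.0
t 6.8 tcp [ 502.  -299.8   64.2] yang -74.9 tilt [ 0.001  0.001 -1.   ]
shift [-0.5  0.1 30.2] az 0.002
```

```bash
python3 -m jog '0 0 16 0 0 0 45;0 0 11 0 0 0 45;0 0 2 0 0 0 45;0 0 2 0 0 0 45;0 0 0 0 0 0 45'
python3 -c "from h import *; to(501.5,-300,34,-75)"
```

```text
time_s: 7.42
position: [0.5009, -0.2989, 0.0339]
tcp_rot: [[0.965, 0.261, -0.001], [0.261, -0.965, 0.001], [-0.001, -0.001, -1.0]]
force: [-3.2, 3.7, 10.0]
opening: 0.61
grasp_force: 30.0
t 7.42 tcp [ 500.9 -298.9   33.9] yang -74.9 tilt [-0.001 -0.001 -1.   ]
shift [ 0.3  1.3 -0.1] az 0.002
```

```bash
python3 -m jog '0 0 0 0 0 0 70;0 0 0 0 0 0 70;0 0 -10 0 0 0 70;0 0 -40 0 0 0 87;0 0 -40 0 0 0 87;0 0 -10 0 0 0.14 87;0 0 0 0 0 0.14 87;0 0 0 0 0 0.14 87;0 0 0 0 0 0.14 87;0 0 0 0 0 0 87'
python3 -c "from h import *; to(442.6,86.6,130,-107)"
```

```text
time_s: 8.68
position: [0.5016, -0.2997, 0.133]
tcp_rot: [[0.957, -0.29, 0.0], [-0.29, -0.957, -0.0], [0.001, 0.0, -1.0]]
force: [-0.1, 0.1, -0.4]
opening: 1.002
grasp_force: 0.0
t 8.68 tcp [ 501.6 -299.7  133. ] yang -106.9 tilt [ 0.001  0.    -1.   ]
shift [-168.6 -352.5    2.8] az 0.002
```

```bash
python3 -m jog '-14 -30 0 0 0 0 87;-23 -48 0 0 0 0 87;-23 -48 0 0 0 0 87;-23 -48 0 0 0 0 87;-23 -48 0 0 0 0 87;-23 -48 0 0 0 0 87;-23 -48 0 0 0 0 87;-16.5 -34.5 20 0 0 0 87;0 0 40 0 0 0 87;0 0 0 0 0 0 87;0 0 0 0 0 0 87'
python3 - <<'E'
from h import *
to(442.6,86.6,28,-107)
d=capture("top"); cv2.imwrite("pics/a1.png",cv2.resize(d["color"][120:320,200:560,::-1],None,fx=2.2,fy=2.2))
E
```

```text
time_s: 10.05
position: [0.4439, 0.0864, 0.0732]
tcp_rot: [[0.957, -0.292, 0.001], [-0.292, -0.957, -0.0], [0.001, -0.0, -1.0]]
force: [-0.3, -0.3, -0.0]
opening: 1.0
grasp_force: 0.0
t 10.05 tcp [443.9  86.4  73.2] yang -106.9 tilt [ 0.001 -0.    -1.   ]
shift [-1.3  0.2 45.2] az 0.001
```

View pics/a1.png

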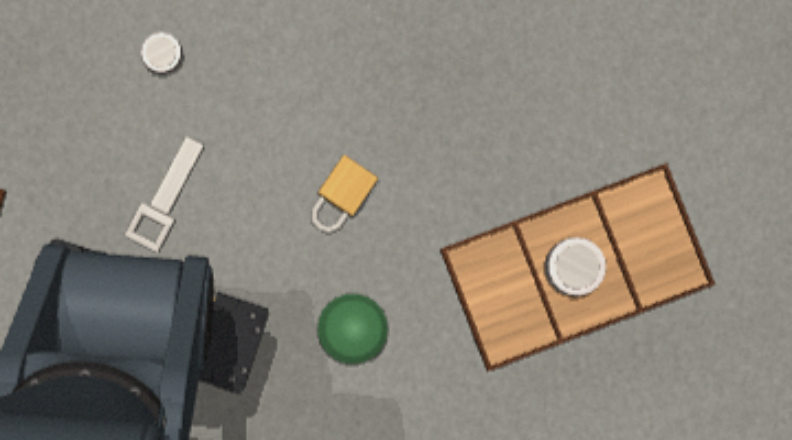

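The mint tin sits centred in the middle compartment (crop (577,266)). The gripper now stands over the fob, so I'll descend.

```bash
python3 -m jog '-1 0 20 0 0 0 87;0 0 18 0 0 0 87;0 0 7 0 0 0 87;0 0 0 0 0 0 87;0 0 0 0 0 0 25;0 0 0 0 0 0 25;0 0 0 0 0 0 25;0 0 0 0 0 0 25;0 0 0 0 0 0 25;0 0 0 0 0 0 25;0 0 -15 0 0 0 25'
python3 -c "from h import *; to(442.6,86.6,28,-107)"
```

```text
time_s: 11.48
position: [0.4416, 0.087, 0.042]
tcp_rot: [[0.956, -0.292, -0.002], [-0.292, -0.956, 0.0], [-0.002, 0.001, -1.0]]
force: [-0.3, 0.2, 0.5]
opening: 0.407
grasp_force: 30.0
t 11.47 tcp [441.6  87.   42. ] yang -107.0 tilt [-0.002  0.001 -1.   ]
shift [ 1.2  0.1 14. ] az 0.0
```

```bash
python3 -m jog '0 0 -40 0 0 0 25;0 0 -40 0 0 0 25;0 0 -10 0 0 -0.137 25;0 0 0 0 0 -0.137 25;0 0 0 0 0 -0.137 25;0 0 0 0 0 -0.137 25;0 0 0 0 0 -0.137 25;0 0 0 0 0 0 25'
python3 -c "from h import *; to(537,-367,34,-67.7)"
```

```text
time_s: 12.48
position: [0.442, 0.0871, 0.1324]
tcp_rot: [[0.926, 0.378, -0.001], [0.378, -0.926, 0.0], [-0.0, -0.0, -1.0]]
force: [-0.5, 0.4, -0.8]
opening: 0.41
grasp_force: 30.0
t 12.47 tcp [442.   87.1 132.4] yang -67.8 tilt [-0. -0. -1.]
shift [-83.4 456.3  98.4] az -0.002
```

```bash
python3 -m jog '-5 28 0 0 0 0 25;-9 48 0 0 0 0 25;-9 48 0 0 0 0 25;-9 48 0 0 0 0 25;-9 48 0 0 0 0 25;-9 48 0 0 0 0 25;-9 48 0 0 0 0 25;-9 48 0 0 0 0 25;-9 48 0 0 0 0 25;-6.5 44.5 20 0 0 0 25;0 0 45 0 0 0 25;0 0 0 0 0 0 25'
python3 -c "from h import *; to(537,-367,32.5,-67.7)"
```

```text
time_s: 13.98
position: [0.535, -0.3649, 0.0635]
tcp_rot: [[0.926, 0.377, -0.007], [0.377, -0.926, 0.007], [-0.004, -0.01, -1.0]]
force: [0.1, 1.2, 0.1]
opening: 0.406
grasp_force: 30.0
t 13.97 tcp [ 535.  -364.9   63.5] yang -67.9 tilt [-0.004 -0.01  -1.   ]
shift [ 1.1  3.  31. ] az -0.003
```

```bash
python3 -m jog '0 0 20 0 0 0 25;0 0 10 0 0 0 25;0 0 3 0 0 0 25;0 0 2 0 0 0 25;0 0 0 0 0 0 25'
python3 -c "from h import *; to(537,-367,32.5,-67.7)"
```

```text
time_s: 14.6
position: [0.5383, -0.3671, 0.033]
tcp_rot: [[0.925, 0.379, 0.001], [0.379, -0.925, -0.001], [0.0, 0.001, -1.0]]
force: [-0.7, 0.2, -0.5]
opening: 0.409
grasp_force: 30.0
t 14.6 tcp [ 538.3 -367.1   33. ] yang -67.7 tilt [ 0.     0.001 -1.   ]
shift [-1.2 -0.6  0.5] az -0.0
```

```bash
python3 -m jog '0 0 1 0 0 0 25;0 0 0 0 0 0 25;0 0 0 0 0 0 48;0 0 0 0 0 0 48;0 0 -10 0 0 0 48;0 0 -40 0 0 0 87;0 0 -40 0 0 0.157 87;0 0 -10 0 0 0.157 87;0 0 0 0 0 0.157 87;0 0 0 0 0 0.157 87;0 0 0 0 0 0.157 87;0 0 0 0 0 0.157 87'
python3 - <<'E'
from h import *
to(572.5,-82.5,130,-121.5)
d=capture("top"); cv2.imwrite("pics/a2.png",cv2.resize(d["color"][120:320,200:560,::-1],None,fx=2.2,fy=2.2))
E
```

```text
time_s: 16.1
position: [0.538, -0.367, 0.1321]
tcp_rot: [[0.848, -0.53, 0.0], [-0.53, -0.848, -0.0], [0.0, -0.0, -1.0]]
force: [-0.1, 0.5, 0.4]
opening: 0.996
grasp_force: 0.0
t 16.1 tcp [ 538.  -367.   132.1] yang -122.0 tilt [ 0. -0. -1.]
shift [-121.5 -259.5    2.1] az -0.009
```

```bash
python3 -m jog '-14 -30 0 0 0 -0.009 87;-22 -47 0 0 0 0 87;-22 -47 0 0 0 0 87;-22 -47 0 0 0 0 87;-22 -47 0 0 0 0 87;-19 -42 25 0 0 0 87;0 0 40 0 0 0 87;0 0 0 0 0 0 87;0 0 0 0 0 0 87'
python3 -c "from h import *; to(572.5,-82.5,29.5,-121.5)
d=capture('top'); cv2.imwrite('pics/a2.png',cv2.resize(d['color'][120:320,200:560,::-1],None,fx=2.2,fy=2.2))"
```

```text
time_s: 17.27
position: [0.5702, -0.0827, 0.0675]
tcp_rot: [[0.856, -0.518, 0.001], [-0.518, -0.856, -0.001], [0.001, -0.0, -1.0]]
force: [-0.3, 0.0, 0.4]
opening: 1.005
grasp_force: 0.0
t 17.27 tcp [570.2 -82.7  67.5] yang -121.2 tilt [ 0.001 -0.    -1.   ]
shift [ 1.8 -1.4 38. ] az 0.006
```

View pics/a2.png

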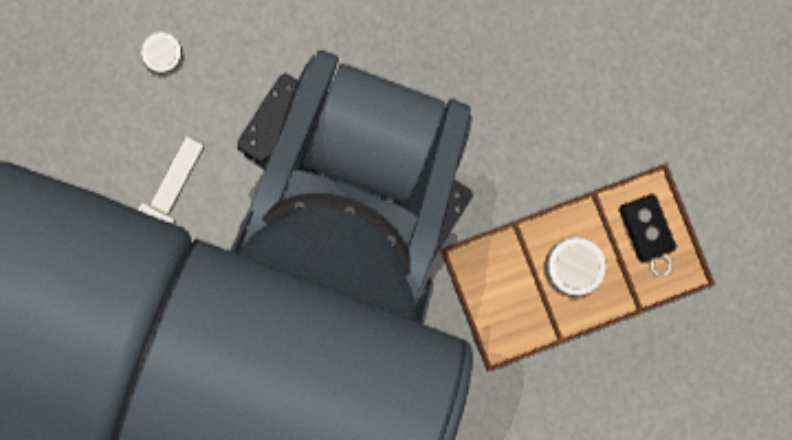

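The fob lies flat in the right-hand compartment (crop (648,232)), clear of the ridges. Next I'll grasp the padlock.

```bash
python3 -m jog '2 -1 18 0 0 0 87;0 0 14 0 0 0 87;0 0 6 0 0 0 87;0 0 0 0 0 0 87;0 0 0 0 0 0 30;0 0 0 0 0 0 30;0 0 0 0 0 0 30;0 0 0 0 0 0 30;0 0 0 0 0 0 30;0 0 0 0 0 0 30'
python3 -c "from h import *; to(572.5,-82.5,28,-121.5)"
```

```text
time_s: 18.58
position: [0.5717, -0.0823, 0.0287]
tcp_rot: [[0.856, -0.518, 0.0], [-0.518, -0.856, -0.0], [0.0, 0.0, -1.0]]
force: [-0.1, -1.5, 1.0]
opening: 0.456
grasp_force: 30.0
t 18.57 tcp [571.7 -82.3  28.7] yang -121.2 tilt [ 0.  0. -1.]
shift [ 0.8 -0.3  0.7] az 0.006
```

```bash
python3 -m jog '0 0 -25 0 0 0 30;0 0 -40 0 0 0 30;0 0 -35 0 0 -0.156 30;0 0 0 0 0 -0.156 30;0 0 0 0 0 -0.156 30;0 0 0 0 0 -0.156 30;0 0 0 0 0 -0.156 30;0 0 0 0 0 -0.154 30;0 0 0 0 0 0 30'
python3 -c "from h import *; to(483.8,-225.2,34,-67.7)"
```

```text
time_s: 19.7
position: [0.5712, -0.082, 0.1282]
tcp_rot: [[0.926, 0.378, -0.001], [0.378, -0.926, 0.0], [-0.001, -0.001, -1.0]]
force: [-0.0, 0.3, -1.8]
opening: 0.459
grasp_force: 30.0
t 19.7 tcp [571.2 -82.  128.2] yang -67.8 tilt [-0.001 -0.001 -1.   ]
shift [-135.1   99.6   94.2] az -0.001
```

```bash
python3 -m jog '-25 19 0 0 0 0 30;-40 29 0 0 0 0 30;-40 29 0 0 0 0 30;-30 22.5 20 0 0 0 30;0 0 40 0 0 0 30;0 0 0 0 0 0 30;0 0 15 0 0 0 30;0 0 13 0 0 0 30;0 0 4 0 0 0 30;0 0 0 0 0 0 30;0 0 0 0 0 0 30'
python3 -c "from h import *; to(483.8,-225.2,34,-67.7)"
```

```text
time_s: 21.08
position: [0.4849, -0.2256, 0.0369]
tcp_rot: [[0.925, 0.38, 0.001], [0.38, -0.925, -0.001], [0.0, 0.001, -1.0]]
force: [-0.0, -0.7, -2.3]
opening: 0.453
grasp_force: 30.0
t 21.07 tcp [ 484.9 -225.6   36.9] yang -67.7 tilt [ 0.     0.001 -1.   ]
shift [-0.9 -0.8  2.9] az 0.001
```

```bash
python3 -m jog '0 0 2 0 0 0 30;0 0 1 0 0 0 30;0 0 0 0 0 0 30;0 0 0 0 0 0 52;0 0 0 0 0 0 52;0 0 -10 0 0 0 52;0 0 -40 0 0 0 87;0 0 -40 0 0 0.1686 87;0 0 -10 0 0 0.1686 87;0 0 0 0 0 0.1686 87;0 0 0 0 0 0.1686 87;0 0 0 0 0 0.1686 87'
python3 - <<'E'
from h import *
d=capture('top'); cv2.imwrite('pics/a3.png',cv2.resize(d['color'][120:320,200:560,::-1],None,fx=2.2,fy=2.2))
hsv=cv2.cvtColor(d["color"],cv2.COLOR_RGB2HSV)
for r in trace("top","bottle_opener"):
    m=r["pixels"]; col=d["color"][m].mean(0)
    if col.min()>130:
        print(rect(pts(d,m,.007)))
        # handle axis: fit line to the pixels' world points far from the head
        w=world(d,np.argwhere(m)[:,::-1],.007)*1000; a=np.radians(155); u=np.array([np.cos(a),np.sin(a)])
        s=(w-w.mean(0))@u; h=w[s<np.percentile(s,45)]
        v=cv2.fitLine(h.astype(np.float32),cv2.DIST_L2,0,.01,.01).ravel(); print("handle",np.degrees(np.arctan2(v[1],v[0])),v[2:], "s range",s.min(),s.max(),w.mean(0))
to(567.4,83.6,130,-115.5)
E
```

```text
time_s: 22.58
position: [0.4846, -0.2255, 0.1344]
tcp_rot: [[0.897, -0.443, 0.001], [-0.443, -0.897, -0.001], [0.001, 0.0, -1.0]]
force: [-0.7, -0.0, 1.0]
opening: 0.999
grasp_force: 0.0
(array([563. ,  86.1]), array([ 36.1, 110.4]), 65.1)
handle -27.383272 [588.3597  73.0006] s range -57.76569729208609 52.65148990087819 [560.49039373  86.7578792 ]
t 22.68 tcp [ 484.6 -225.5  134.3] yang -116.0 tilt [ 0.001  0.    -1.   ]
shift [ -60.9 -314.2    4.2] az -0.008
```

View pics/a3.png

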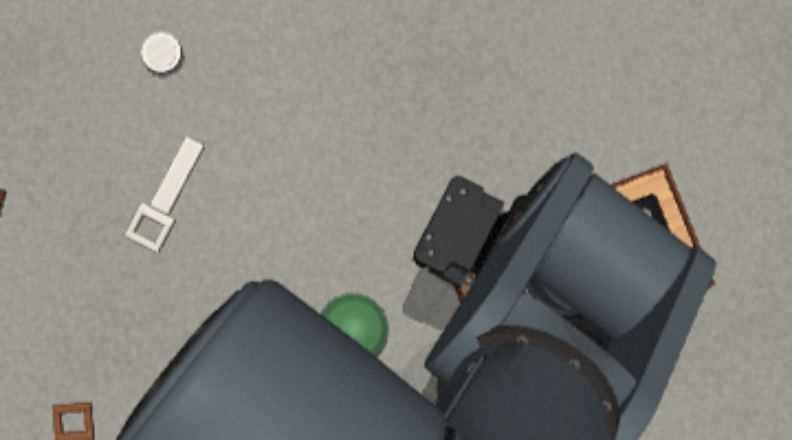

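The opener's pose is confirmed at crop (165,195). The padlock is hidden by the arm, so I'll check it from the next stop.

```bash
python3 -m jog '-6 -30 0 0 0 0 87;-9 -48 0 0 0 0 87;-9 -48 0 0 0 0 87;-9 -48 0 0 0 0 87;-9 -48 0 0 0 0 87;-9 -48 0 0 0 0 87;-9 -44 25 0 0 0 87;0 0 40 0 0 0 87;0 0 0 0 0 0 50;0 0 0 0 0 0 50'
python3 -c "from h import *; to(568,83.7,24,-116)
d=capture('top'); cv2.imwrite('pics/a4.png',cv2.resize(d['color'][120:320,200:560,::-1],None,fx=2.2,fy=2.2))"
```

```text
time_s: 23.92
position: [0.5686, 0.0827, 0.0695]
tcp_rot: [[0.899, -0.437, 0.001], [-0.437, -0.899, -0.0], [0.001, -0.0, -1.0]]
force: [0.0, -0.9, -0.7]
opening: 0.859
grasp_force: 0.0
t 23.93 tcp [568.6  82.7  69.5] yang -115.9 tilt [ 0.001 -0.    -1.   ]
shift [-1.1 -0.6 45.5] az 0.001
```

View pics/a4.png

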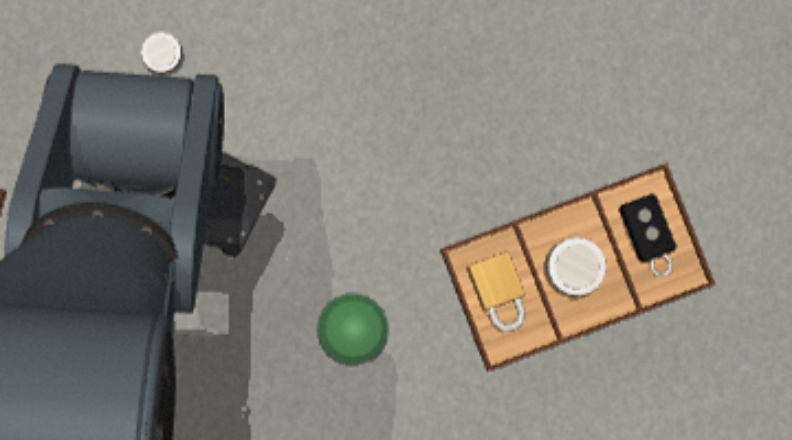

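The commuting kit is right: padlock at crop (498,285), mint tin at (577,266) and fob at (648,232), all inside their compartments. Now the opener.

```bash
python3 -m jog '-1 0 18 0 0 0 50;0 0 16 0 0 0 50;0 0 7 0 0 0 50;0 0 3 0 0 0 50;0 0 0 0 0 0 50;0 0 0 0 0 0 50'
python3 -c "from h import *; to(568,83.7,24,-116)"
```

```text
time_s: 24.72
position: [0.5675, 0.0835, 0.0248]
tcp_rot: [[0.899, -0.438, 0.001], [-0.438, -0.899, -0.0], [0.001, -0.0, -1.0]]
force: [-0.3, -0.2, 0.4]
opening: 0.573
grasp_force: 0.0
t 24.73 tcp [567.5  83.5  24.8] yang -116.0 tilt [ 0.001 -0.    -1.   ]
shift [ 0.4 -0.4  0.8] az 0.001
```

```bash
python3 -m jog '0 0 0.5 0 0 0 12;0 0 0 0 0 0 12;0 0 0 0 0 0 12;0 0 0 0 0 0 12;0 0 0 0 0 0 12;0 0 -20 0 0 0 12;0 0 -40 0 0 0 12;0 0 -30 0 0 0 12;0 0 0 0 0 0 12'
python3 - <<'E'
from h import *
a=np.radians(-14.2);ux=np.array([np.cos(a),np.sin(a)]);uy=np.array([-np.sin(a),np.cos(a)]);c=np.array([509,331.])
w=c-31*uy; n=c+44*uy; print("wide",w,"narrow",n)
t=w+5.5*ux; print(t); to(*t,32,-104.2)
E
```

```text
time_s: 25.85
position: [0.569, 0.0835, 0.1162]
tcp_rot: [[0.899, -0.438, 0.006], [-0.438, -0.899, -0.0], [0.005, -0.002, -1.0]]
force: [0.2, -0.4, -0.5]
opening: 0.225
grasp_force: 30.0
wide [501.39547104 300.94719415] narrow [519.79352498 373.6555954 ]
[506.72742046 299.59800353]
t 25.85 tcp [569.   83.5 116.2] yang -116.0 tilt [ 0.005 -0.002 -1.   ]
shift [-151.  -166.8   83.8] az -0.205
```

```bash
python3 -m jog '-23 -25 0 0 0 0 12;-34 -38 0 0 0 0 12;-34 -38 0 0 0 0 12;-34 -38 0 0 0 0 12;-26 -28 10 0 0 -0.1 12;0 0 35 0 0 -0.105 12;0 0 0 0 0 0 12;0 0 0 0 0 0 12'
python3 - <<'E'
from h import *
to(506.7,299.6,30,-104.2)
d=capture('scene'); cv2.imwrite('pics/a5.png',cv2.resize(d['color'][220:420,340:600,::-1],None,fx=2.5,fy=2.5))
E
```

```text
time_s: 26.85
position: [0.5046, 0.2993, 0.0687]
tcp_rot: [[0.969, -0.248, -0.001], [-0.248, -0.969, -0.0], [-0.001, 0.001, -1.0]]
force: [-0.3, -0.0, -1.0]
opening: 0.223
grasp_force: 30.0
t 26.85 tcp [504.6 299.3  68.7] yang -104.3 tilt [-0.001  0.001 -1.   ]
shift [ 2.  -0.8 38.7] az -0.002
```

View pics/a5.png

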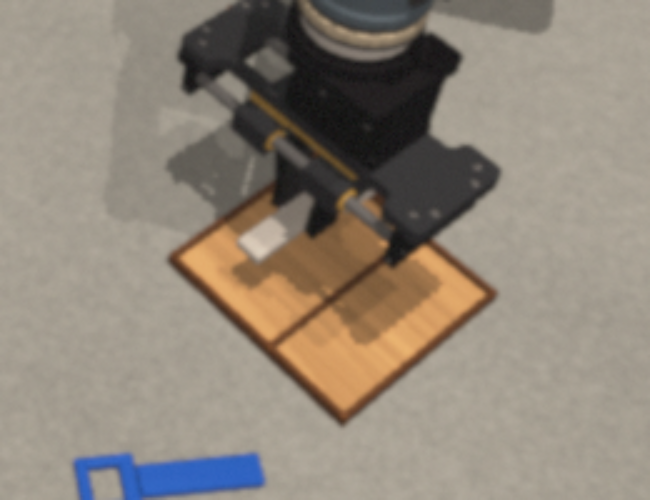

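The gripper holds the opener, handle toward crop (265,238), over the wide compartment and parallel to the ridge. I'll lower it.

```bash
python3 -m jog '2 0 16 0 0 0 12;0 0 13 0 0 0 12;0 0 6 0 0 0 12;0 0 3 0 0 0 12;0 0 0 0 0 0 12;0 0 0 0 0 0 12'
python3 -c "from h import *; to(506.7,299.6,29.5,-104.2)"
```

```text
time_s: 27.65
position: [0.5068, 0.2994, 0.0313]
tcp_rot: [[0.969, -0.246, 0.001], [-0.246, -0.969, 0.0], [0.001, -0.0, -1.0]]
force: [-0.1, 1.0, -0.7]
opening: 0.227
grasp_force: 30.0
t 27.65 tcp [506.8 299.4  31.3] yang -104.2 tilt [ 0.001 -0.    -1.   ]
shift [-0.1 -0.2  1.8] az -0.0
```

```bash
python3 -m jog '0 0 1 0 0 0 12;0 0 1 0 0 0 12;0 0 0 0 0 0 12;0 0 0 0 0 0 34;0 0 0 0 0 0 34;0 0 -10 0 0 0 34;0 0 -40 0 0 0 87;0 0 -45 0 0 0 87;0 0 0 0 0 0 87'
python3 -c "from h import *; to(693.2,95.2,130,-104.2)"
```

```text
time_s: 28.78
position: [0.5093, 0.3004, 0.1285]
tcp_rot: [[0.969, -0.245, 0.009], [-0.245, -0.969, 0.003], [0.008, -0.005, -1.0]]
force: [-0.0, -0.6, 0.4]
opening: 0.648
grasp_force: 0.0
t 28.77 tcp [509.3 300.4 128.5] yang -104.2 tilt [ 0.008 -0.005 -1.   ]
shift [228.7 153.7  -0.6] az -0.0
```

```bash
python3 -m jog '26 17 0 0 0 0 87;42 27 0 0 0 0 87;42 27 0 0 0 0 87;42 27 0 0 0 0 87;42 28 0 0 0 0 87;36 26.5 20 0 0 0 87;0 0 45 0 0 0 87;0 0 0 0 0 0 87;0 0 0 0 0 0 87'
python3 -c "from h import *; to(693.2,95.2,28.5,-104.2)
d=capture('top'); cv2.imwrite('pics/a6.png',cv2.resize(d['color'][100:300,80:400,::-1],None,fx=2.4,fy=2.4))"
```

```text
time_s: 29.9
position: [0.6918, 0.0955, 0.0594]
tcp_rot: [[0.97, -0.245, -0.0], [-0.245, -0.97, 0.0], [-0.0, -0.0, -1.0]]
force: [-0.3, -0.0, 0.9]
opening: 1.002
grasp_force: 0.0
t 29.9 tcp [691.8  95.5  59.4] yang -104.2 tilt [-0. -0. -1.]
shift [ 1.4 -0.1 30.9] az 0.0
```

View pics/a6.png

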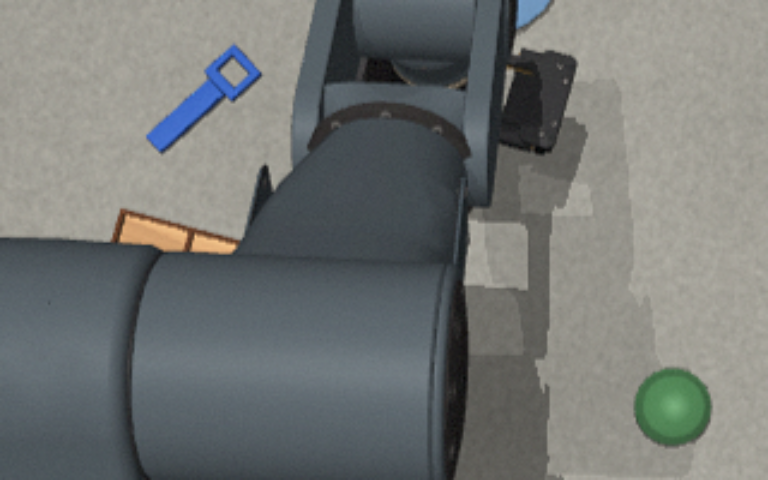

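The arm hides the tray in this view, so I'll check the opener after this grasp.

```bash
python3 -m jog '1 0 16 0 0 0 87;0 0 10 0 0 0 87;0 0 4 0 0 0 87;0 0 0 0 0 0 87;0 0 0 0 0 0 28;0 0 0 0 0 0 28;0 0 0 0 0 0 28;0 0 0 0 0 0 28;0 0 0 0 0 0 28;0 0 0 0 0 0 28'
python3 -c "from h import *; to(693.2,95.2,28.5,-104.2)
d=capture('scene'); cv2.imwrite('pics/a7.png',cv2.resize(d['color'][220:420,240:600,::-1],None,fx=2.2,fy=2.2))"
```

```text
time_s: 31.2
position: [0.693, 0.0947, 0.0291]
tcp_rot: [[0.969, -0.246, 0.0], [-0.246, -0.969, -0.0], [0.0, 0.0, -1.0]]
force: [0.6, -0.4, -0.4]
opening: 0.425
grasp_force: 30.0
t 31.2 tcp [693.   94.7  29.1] yang -104.2 tilt [ 0.  0. -1.]
shift [ 0.1 -0.6  0.6] az -0.0
```

View pics/a7.png

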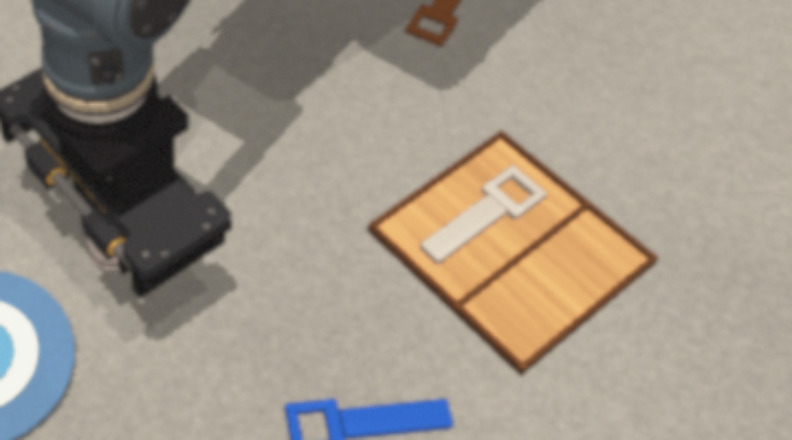

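The opener lies flat in the wide compartment, crop (485,215), and the balm tin is gripped. I'll carry it to the narrow compartment.

```bash
python3 -m jog '0 0 -25 0 0 0 28;0 0 -40 0 0 0 28;0 0 -30 0 0 0 28;-22 -21 0 0 0 0 28;-36 -35 0 0 0 0 28;-36 -35 0 0 0 0 28;-36 -35 0 0 0 0 28;-36 -35 0 0 0 0 28;-36 -35 0 0 0 0 28;-34.5 -32 20 0 0 0 28;0 0 35 0 0 0 28;0 0 0 0 0 0 28'
python3 -c "from h import *; to(519.8,373.7,34.5,-104.2)"
```

```text
time_s: 32.75
position: [0.5171, 0.3734, 0.0666]
tcp_rot: [[0.97, -0.244, -0.006], [-0.244, -0.97, -0.003], [-0.005, 0.004, -1.0]]
force: [0.6, -0.7, -0.2]
opening: 0.423
grasp_force: 30.0
t 32.75 tcp [517.1 373.4  66.6] yang -104.1 tilt [-0.005  0.004 -1.   ]
shift [ 2.7 -1.1 32.1] az 0.001
```

```bash
python3 -m jog '0 0 15 0 0 0 28;0 0 12 0 0 0 28;0 0 5 0 0 0 28;0 0 2 0 0 0 28;0 0 0 0 0 0 28;0 0 0 0 0 0 28'
python3 -c "from h import *; to(519.8,373.7,34,-104.2)"
```

```text
time_s: 33.5
position: [0.52, 0.3739, 0.0355]
tcp_rot: [[0.969, -0.246, 0.001], [-0.246, -0.969, 0.0], [0.001, -0.001, -1.0]]
force: [0.6, -1.4, -1.0]
opening: 0.423
grasp_force: 30.0
t 33.5 tcp [520.  373.9  35.5] yang -104.2 tilt [ 0.001 -0.001 -1.   ]
shift [-0.2  0.3  1.5] az -0.0
```

Next: release, lift, and move aside for the final check.

```bash
python3 -m jog '0 0 1 0 0 0 28;0 0 0.5 0 0 0 28;0 0 0 0 0 0 28;0 0 0 0 0 0 50;0 0 0 0 0 0 50;0 0 -10 0 0 0 50;0 0 -40 0 0 0 50;0 0 -45 0 0 0 50;0 0 -30 0 0 0 50;40 40 0 0 0 0 50;40 40 0 0 0 0 50;40 40 0 0 0 0 50'
python3 -m jog '35 40 0 0 0 0 50;35 40 0 0 0 0 50;35 40 0 0 0 0 50;0 0 0 0 0 0 50;0 0 0 0 0 0 50;0 0 0 0 0 0 50'
python3 - <<'E'
from h import *
d=capture('top'); e=capture('scene')
cv2.imwrite('pics/a8.png',d['color'][:,:,::-1]); cv2.imwrite('pics/a9.png',cv2.resize(e['color'][120:420,120:600,::-1],None,fx=1.6,fy=1.6))
print([rect(pts(d,r["pixels"],.01)) for r in trace("top","paperweight")])
E
```

```text
time_s: 35.0
position: [0.6074, 0.2269, 0.1595]
tcp_rot: [[0.97, -0.245, 0.001], [-0.245, -0.97, 0.0], [0.001, -0.001, -1.0]]
force: [1.0, 0.3, 0.0]
opening: 0.577
grasp_force: 0.0
time_s: 35.75
position: [0.678, 0.0874, 0.1586]
tcp_rot: [[0.97, -0.244, -0.001], [-0.244, -0.97, 0.0], [-0.001, -0.0, -1.0]]
force: [-0.1, -1.0, -0.0]
opening: 0.573
grasp_force: 0.0
[(array([438.1, -90.7]), array([63.6, 65.7]), 1.4)]
```

View pics/a9.png

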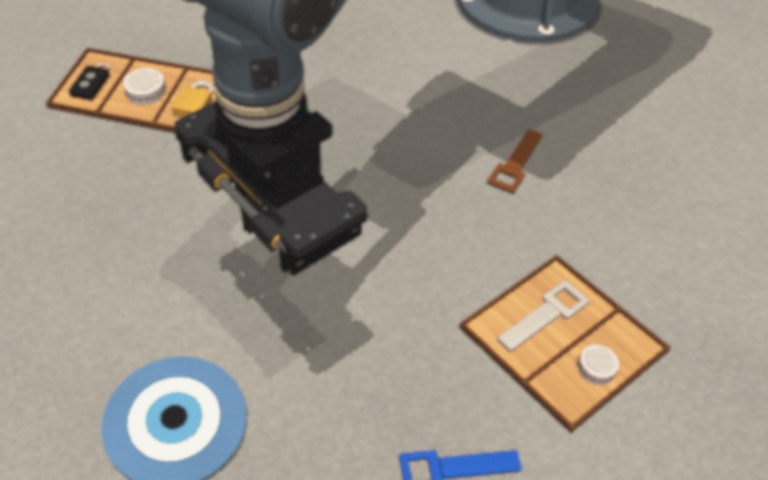

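View pics/a8.png

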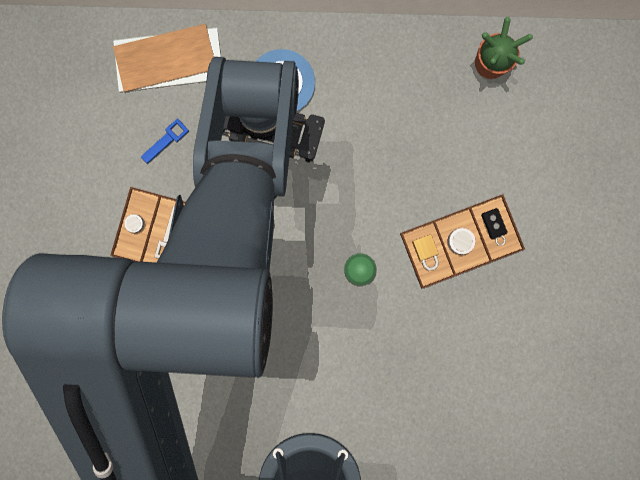

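The pictures show everything in place:
- **Picnic tray (scene crop):** balm tin at (599,361) and opener at (545,315).
- **Commuting tray (top picture):** padlock at (427,250), mint tin at (462,241) and fob at (495,226).
- **Paperweight:** unmoved at (360,269).

Handing in.

```bash
python3 -c "from rig import *; print(hand_in())"
```

```text
the job is handed in; nothing more can be done
None
```

I handed the job in at about 36 s: both kits are made up, all five things are in their compartments, and the paperweight has not moved; the verdict was not shown.

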